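Snap the pan cover onto the laboratory balance

ROBOT

A 6-joint arm with a two-finger parallel gripper is mounted at the origin on the work surface. World frame = base frame: x ahead of the robot, y to its left, z up, the work surface at z = 0. Lengths are in m, angles in rad, forces in N, time in s.
With the tool pointing down it reaches from about 0.3 to 0.875 m from the base axis. Payload 6.4 kg.
Tool frame: the origin (TCP) lies midway between the tips of the shut fingers; the grasp point (between the pads) lies 19 mm behind it; z points along the fingers, y is the line along which they close (so a half turn about z gives the same grasp; the last joint's range is limited). The gripper opens to 85 mm and grips with 20 to 120 N. Pads are 22 mm wide; open, the fingers measure 114 mm over their backs; the gripper's body (76 mm by 85 mm) begins 54 mm behind the grasp point. The pads swing forward as they close: fully open they stand 13 mm farther back than shut.
Start: joints at [1.135, 0.181, 1.607, -0, 1.354, -0.206], TCP at [0.131, 0.56, 0.206] pointing down, gripper open.
Joint ranges: [-2.99, 2.99], [-0.89, 2.07], [0.3, 2.58], [-1.14, 4.28], [0, 2.63], [-3.12, 3.12]. Speed limits (rad/s): [2.57, 2.57, 3.01, 3.14, 3.14, 3.14].

INTERFACE

Orientations are given as a unit quaternion [w, x, y, z].
In Python, from bench import sensors, vision, ctrl gives the robot as it stands.
- The arm moves only by the tool carry_out, never from a script. Its argument "deltas" is text: rows parted by semicolons, each of 7 numbers parted by spaces: the shift along the tool's x, y, z in mm, then the turn, a rotation vector about the tool's x, y, z in rad, then the closure, from 0 (fully open) to 1 (shut). In form: tx ty tz ax ay az claw; .... A call has 1 to 12 rows; each row is the pose to reach, as a shift and turn from the pose commanded when the call began, along the tool's axes at that moment; what a row does not reach only later rows make up. A row lasts 1/8 s, in which the tool goes at most 62.5 mm and 10.7 degrees, less where a joint would pass 70% of its speed; a pose out of reach is approached as far as the arm can. A call with a gripper value outside its range is refused whole. The fingers move at their own pace and stop on an object; the grip force is fixed at half the most. Time passes only in rows, so rows that repeat a pose let the fingers close. It gives the time, the measured TCP pose, the force, the opening and the grip force at its end, in the units of the state.
- sensors.get_obs(): the state, without advancing time (a new reading comes with each control period).
- vision.camera(name): name is "scene" or "top" or "wrist"; returns the picture (420x560x3 uint8, blue, green, red); there is no depth.
- vision.camera_model(name): a dict with "K" (3x3 intrinsics, pixels), "extrinsics" (4x4, takes a point from world to camera coordinates); the wrist camera has in their place "hand_eye" (4x4, takes a point from camera to tool coordinates, whose origin is the TCP and whose axes are the flange's). Camera axes: x right, y down, z forward; pixel columns grow to the right and rows downward; lengths in m; the calibration is good to about 2 mm. A picture is of the moment at which its call begins: read the wrist's pose just before it. camera_model takes no time and is no camera call.
- ctrl.hand_in(): hands the job in; it is judged then, once.
The state is a dict: "time_s": time; "q": joint angles; "dq": joint speeds; "joint_efforts": joint torques, N m; "eef_pos": TCP position; "eef_rot": TCP orientation; "wrist_force": force on the tool from outside, world axes, zero at the start; "torque": the same for the moment, N m; "opening": opening from 0.0 (shut) to 1.0 (fully open); "grasp_force": force on a finger pad.
Only numpy, scipy, OpenCV 4.12 (cv2) and the standard library are available. Lean on these libraries where they do the work, as an engineer would, in place of code of your own. Each camera call takes 0.05 s, during which the arm holds its last target. There are 200 camera calls.

TASK

Weighing is finished: pick up the white pan cover by its rib, set it level over the balance's pan so that the two hooks come up through its end windows, and press it straight down until both sides click and it sits fully home, then let go. Press gently (never over about 4 kg of push), do not bend the hooks more than a click needs, and leave the jar, the weighing dish and the weight alone.

Things in the scene. Friction and masses are not known exactly. Their poses are not given: they have to be found in the camera images.
- balance: White balance, fixed, 220 (x) x 190 (y) mm; origin on the bench under the pan centre, z up, display at -x. On top a grey clip deck 100 x 172 mm with a steel pan (74 mm across, top 11 mm over the deck) and a snap hook at each y end. Deck height is NOT measured: its top is 55 to 79 mm above the bench, find it by feel; it does not give. Home: cover's underside on the deck, x, y, yaw as the balance
- cover: White plastic pan cover, 130 g, upright on the bench: hollow cap 90 (x) x 112 (y) x 26 mm, open below; origin at the centre of its underside. Grip rib in the middle of the top: 56 (x) x 16 (y) mm, 32 high (top at 58). Each y end has an ear, 5 mm thick at the underside, out to y = 79.7, with a window y = 56 to 71.7 mm, 21 wide in x. A half turn makes no difference
- hook_left (a joint): Bend (rad) of the springy hook at the balance's +y side: grey, 12 mm wide in x, y = 66 to 74.5 mm, tip 24 mm and flat underside of the barb 7 mm above the deck, barb outward. 0 = upright. The cover's ear bar bends it inward to about 0.1 to 0.15 from 16 to 2 mm above home; then it clicks back over the bar, to under 0.08. Above 0.22 it is overbent
- hook_right (a joint): The same for the hook at the -y side. Pushing over both hooks takes about 4 to 9 N in all; at the click the push drops, then it rises steeply on the hard deck. Over 40 N between cover and balance is too much
- switch_left (a joint): Travel (m) of the small white spring pin at the +y side (8 mm across, at y = 54 mm, standing 6 mm above the deck): 0 = up, 0.006 = that end of the cover is down on the deck. The cover's end wall presses it, with under 0.5 N
- switch_right (a joint): The same for the pin at the -y side
- boat: White weighing dish, 75 x 95 x 18 mm, bystander; origin at the centre of its underside
- jar: Small amber jar with screw cap, 48 mm across, 62 mm high, bystander; origin at the centre of its underside
- weight: Steel 200 g calibration weight, 32 mm across, 49 mm high, bystander; origin at the centre of its underside
Not all that is in view belongs to the job. What is shaped like the cover but black or pink is not meant.

How it is judged:
On the way, in this order (a step that is already met when the one before it is completed fails the run):
1. the cover is lifted clear of the bench (height (world z) of cover above 0.03 m), for 0.2 s.
2. both sides are snapped: both hooks sprung back and both pins pressed down (value of joint each of switch_left, switch_right above 0.0045 m and value of joint each of hook_left, hook_right below 0.08 rad and horizontal distance between cover and balance below 0.006 m), for 0.2 s.
At the end, for the whole second after the job is handed in: The cover lies still and level (within 0.05 rad) on the balance, centred within 6 mm and lined up within 0.12 rad, both spring pins pressed at least 4.5 mm (within 1.5 mm of fully down), both hooks sprung back (under 0.08 rad) over the window bars, and the fingers have let go (all of step 2 and angle between the y axis of cover and the y axis of balance, either way round below 0.12 rad and angle between cover's own z axis and vertical below 0.05 rad and linear speed of cover below 0.01 m/s and contact force between the fingers and cover below 0.05 N); the robot touches nothing.
It fails at once if the cover is pressed against the balance with more than 40 N (contact force between cover and balance above 40 N).
It fails at once if the gripper itself presses on the balance with more than 20 N (contact force between the arm and balance above 20 N).
It fails at once if a hook is overbent (more than 0.22 rad) (value of joint any of hook_left, hook_right above 0.22 rad).
It fails at once if the cover is tipped by more than 0.4 rad (angle between cover's own z axis and vertical above 0.4 rad).
It fails at once if the dish, the jar or the weight is moved by more than 30 mm (distance of any of boat, jar, weight from where it was at the start of the episode above 0.03 m).
It also fails if it takes over 56 s, if anything falls off the work surface, if the arm or the gripper's body presses on something with over 40 N, if the wrist force passes 120 N, or if a joint passes its speed limit or range.

## Working session

There is one attempt and no reset: what is moved stays moved. The work goes in short steps, Python scripts to look and compute and a tool call to move; the robot and the scene stay as the last step left them, time stands still between calls to the robot, and variables do not carry over. Pictures are saved under pics/ and viewed, at most 10 in all, crops included, and the job is handed in when it is done.

Besides the shell and the picture viewer there is one more tool, called after "Request:" by a JSON object that holds its "fn" and its "kwargs", one argument or row to a line. carry_out: Moves the arm, as the interface text tells. Its arguments: {"type":"object","properties":{"deltas":{"type":"string"}},"required":["deltas"]}

```bash
mkdir -p pics
python3 - <<'E'
from bench import sensors, vision
import cv2, numpy as np, json
o=sensors.get_obs(); print(o)
for n in ("scene","top","wrist"):
    cv2.imwrite(f"pics/{n}0.png",vision.camera(n))
    print(n,{k:np.round(np.array(v),4).tolist() for k,v in vision.camera_model(n).items() if not isinstance(v,str)})
E
```

```text
{'time_s': 0.0, 'q': array([ 1.13468774e+00,  1.81488497e-01,  1.60798474e+00,  8.61678557e-06,
        1.35379947e+00, -2.06338521e-01]), 'dq': array([-0.00017088, -0.0012028 , -0.00021644,  0.00046552, -0.00023347,
       -0.0008657 ]), 'joint_efforts': array([-4.12118179e-04, -4.44865251e+01, -3.51334226e+01, -1.79168856e-04,
        9.04074346e-03, -1.82702058e-05]), 'eef_pos': array([0.13071091, 0.55935347, 0.20532497]), 'eef_rot': array([-2.69210837e-04,  1.14633366e-01,  9.93407512e-01, -7.95730079e-04]), 'wrist_force': array([0.26140357, 0.12346996, 0.00811548]), 'torque': array([ 0.03422922, -0.01041822, -0.02343209]), 'grasp_force': 0.0, 'opening': 0.9977296068776642}
scene {'K': [[422.393, 0.0, 275.5106], [0.0, 422.393, 212.7991], [0.0, 0.0, 1.0]], 'extrinsics': [[-0.4375, 0.8992, -0.0046, 0.2495], [0.5282, 0.2528, -0.8106, -0.2391], [-0.7277, -0.3571, -0.5856, 1.3287], [0.0, 0.0, 0.0, 1.0]]}
top {'K': [[391.9829, 0.0, 276.0678], [0.0, 391.9829, 205.1587], [0.0, 0.0, 1.0]], 'extrinsics': [[0.0203, -0.9997, 0.0113, -0.0241], [-0.9912, -0.0217, -0.1309, 0.5709], [0.1311, -0.0086, -0.9913, 0.7668], [0.0, 0.0, 0.0, 1.0]]}
wrist {'K': [[294.2035, 0.0, 278.491], [0.0, 294.2035, 207.8221], [0.0, 0.0, 1.0]], 'hand_eye': [[0.0001, -0.9631, -0.2692, 0.0692], [1.0, 0.0002, -0.0002, 0.0007], [0.0002, -0.2692, 0.9631, -0.167], [0.0, 0.0, 0.0, 1.0]]}
```

View pics/scene0.png

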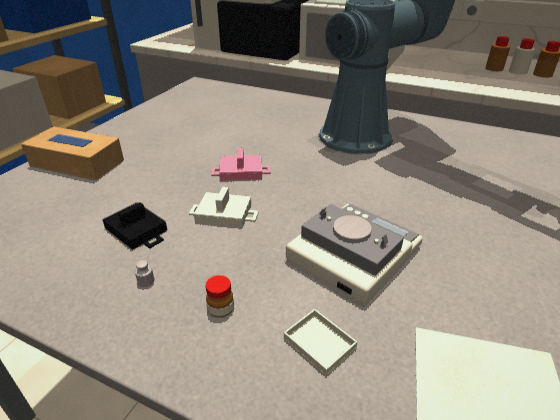

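View pics/top0.png

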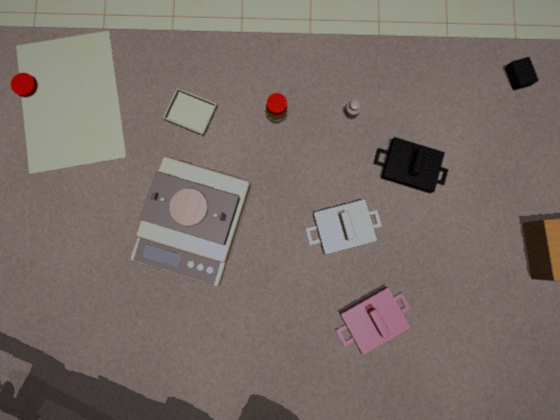

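The scene view shows the white cover at (224,208) and the balance at (353,245). In the top view they are at (345,227) and (190,207). The black and pink look-alikes are separate. Next I'll get rough positions and enlarged crops.

```bash
cat > h.py <<'E'
import numpy as np, cv2
from bench import sensors, vision
from scipy.spatial.transform import Rotation as R
def model(n,obs=None):
    m=vision.camera_model(n); K=np.array(m["K"])
    if "extrinsics" in m: return K,np.array(m["extrinsics"])
    T=np.eye(4); w,x,y,z=obs["eef_rot"]; T[:3,:3]=R.from_quat([x,y,z,w]).as_matrix(); T[:3,3]=obs["eef_pos"]
    return K,np.linalg.inv(T@np.array(m["hand_eye"]))
def ray(px,K,E):
    d=E[:3,:3].T@np.linalg.inv(K)@np.array([px[0],px[1],1.]); return -E[:3,:3].T@E[:3,3],d
def on_z(px,z,K,E):
    c,d=ray(px,K,E); return c+d*(z-c[2])/d[2]
def tri(rays):
    A=[];b=[]
    for c,d in rays:
        d=d/np.linalg.norm(d);P=np.eye(3)-np.outer(d,d);A.append(P);b.append(P@c)
    return np.linalg.lstsq(np.vstack(A),np.hstack(b),rcond=None)[0]
def proj(p,K,E):
    q=(np.atleast_2d(p)@E[:3,:3].T+E[:3,3])@K.T; return q[:,:2]/q[:,2:]
E
python3 - <<'E'
from h import *
t=model("top");s=model("scene")
print("cover",on_z((345,227),.026,*t)," balance",on_z((188,207),.07,*t))
for a,b in (((188,207),(353,228)),((348,225),(223,198))): print(tri([ray(a,*t),ray(b,*s)]))
for a in ((313,236),(374,218)): print("ears",on_z(a,.004,*t))
for a in ((154,197),(223,216)): print("hooks",on_z(a,.09,*t))
I=cv2.imread("pics/top0.png")
f=lambda x,y:cv2.resize(I[y:y+140,x:x+140],None,fx=2.8,fy=2.8,interpolation=cv2.INTER_CUBIC)
cv2.imwrite("pics/crop0.png",np.hstack([f(120,150),f(275,155)]))
E
```

```text
cover [ 0.53035969 -0.15584875  0.026     ]  balance [0.55962552 0.16099449 0.07      ]
[0.55775792 0.15970167 0.08179299]
[ 0.53173716 -0.15580223  0.0453698 ]
ears [ 0.51156871 -0.09194898  0.004     ]
ears [ 0.55268466 -0.22205449  0.004     ]
hooks [0.57505843 0.22258537 0.09      ]
hooks [0.54133035 0.0891988  0.09      ]
```

View pics/crop0.png

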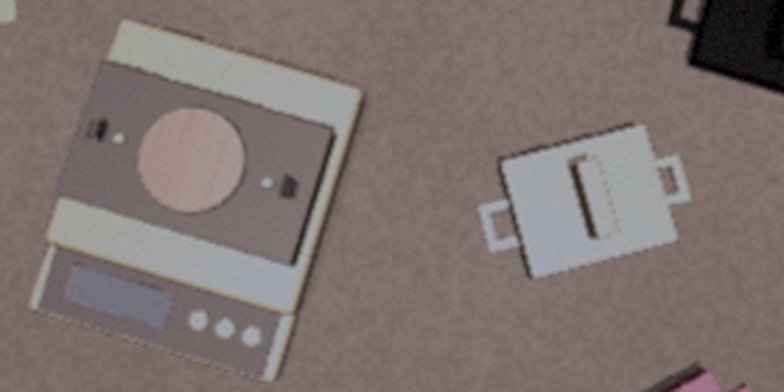

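The crops show the hooks as dark marks at about (154,197) and (223,216) in the top image. The cover's ears are at (313,236) and (374,218). Cover yaw is about +0.31 and balance yaw about -0.25. I'll take closer wrist views next.

```bash
cat >> h.py <<'E'
def delta(pos,ang,frm=None,fang=None):
    """shift (mm) and turn for tool straight down, tool y at world angle ang"""
    o=sensors.get_obs(); w,x,y,z=o["eef_rot"]; R0=R.from_quat([x,y,z,w]); p0=o["eef_pos"]
    if frm is not None: p0=np.array(frm); R0=down(fang)
    r=(R0.inv()*down(ang)).as_rotvec()
    return np.round(R0.inv().apply(np.array(pos)-p0)*1e3,1),np.round(r,4)
def down(a):
    y=np.array([np.cos(a),np.sin(a),0]); z=np.array([0,0,-1.]); return R.from_matrix(np.column_stack([np.cross(y,z),y,z]))
E
python3 - <<'E'
from h import *
a=np.pi/2+.306; tx=down(a).as_matrix()[:,0]; print(tx)
print(delta(np.array([.531,-.156,.13])-.02*tx,a))
E
```

```text
[-0.95354618 -0.30124687 -0.        ]
(array([-569.9, -595.2,   76.1]), array([-0.0012, -0.0006, -0.5358]))
```

Request:
{"fn": "carry_out", "kwargs": {
  "deltas": "-50 -52 0 0 0 -0.05 0;-100 -104 0 0 0 -0.1 0;-150 -156 0 0 0 -0.15 0;-195 -204 0 0 0 -0.2 0;-240 -251 0 0 0 -0.25 0;-285 -298 0 0 0 -0.3 0;-330 -345 0 0 0 -0.35 0;-375 -392 0 0 0 -0.4 0;-420 -438 0 0 0 -0.45 0;-465 -485 20 0 0 -0.5 0;-515 -538 40 0 0 -0.536 0;-545 -570 60 0 0 -0.536 0"
}}

```text
time_s: 1.65
eef_pos: [0.5105, -0.083, 0.1608]
eef_rot: [0.001, -0.152, 0.988, -0.0]
wrist_force: [0.3, 0.1, 1.1]
opening: 1.0
grasp_force: 0.0
```

Request:
{"fn": "carry_out", "kwargs": {
  "deltas": "-34 -11 16 0 0 0 0;-34 -11 16 0 0 0 0;-34 -11 16 0 0 0 0"
}}

```text
time_s: 2.02
eef_pos: [0.5445, -0.0807, 0.1445]
eef_rot: [-0.001, -0.153, 0.988, 0.0]
wrist_force: [0.6, 0.2, -0.5]
opening: 0.999
grasp_force: 0.0
```

Run:
```python
from h import *
o=sensors.get_obs(); print(o["time_s"],o["eef_pos"],o["eef_rot"],o["wrist_force"])
I=vision.camera("wrist"); cv2.imwrite("pics/w1.png",I); np.savez("w1.npz",pos=o["eef_pos"],rot=o["eef_rot"])
cv2.imwrite("pics/w1c.png",cv2.resize(I,(800,600),interpolation=cv2.INTER_CUBIC))
```

```text
2.025 [ 0.54449421 -0.08069821  0.14454309] [-6.20925435e-04 -1.52706640e-01  9.88271321e-01  3.05125615e-04] [ 0.61721815  0.2450058  -0.50272002]
```

View pics/w1c.png

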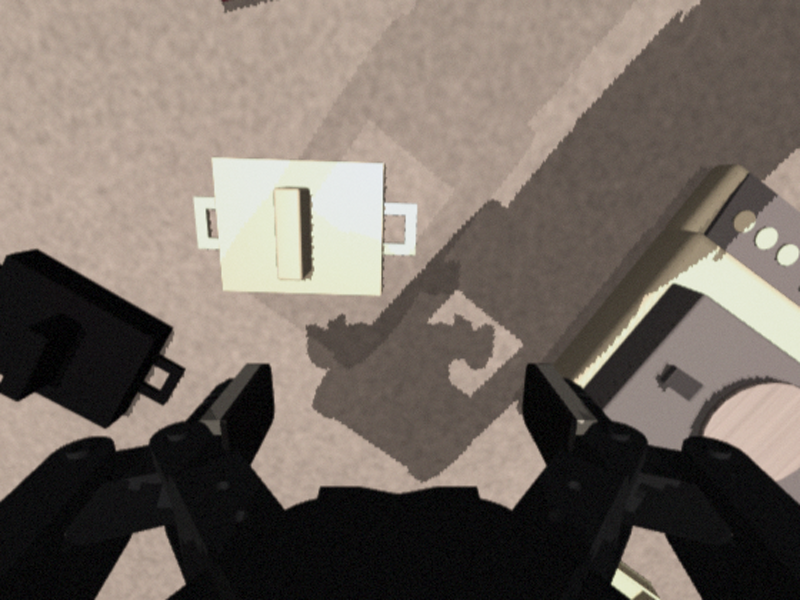

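The wrist view (800-px scale) shows the white cover's top corners at about (213,158), (384,163), (381,295) and (223,293). The rib is at (275–304, 188–279). The ears are at (194–199, 198–250) and (416, 204–255). I'll fit the pose to both views.

```bash
cat > fit.py <<'E'
from h import *
from scipy.optimize import least_squares
d=np.load("w1.npz"); W=model("wrist",dict(eef_pos=d["pos"],eef_rot=d["rot"])); T=model("top"); S=model("scene")
w=np.array([(213,158),(384,163),(381,295),(223,293),(196.5,224),(415.5,229.5),(275,188),(304,188)])/ (800/560)
t=(np.array([(643,125),(500,158),(530,278),(678,240),(684,178),(485.5,227.5)])-[392,0])/2.8+[275,155]
m=np.array([(-45,-56,26),(-45,56,26),(45,56,26),(45,-56,26),(0,-79.7,4),(0,79.7,4)])/1e3
# wrist image: up = tool +x?(camera x = tool y)
def P(p,m): 
    c,s=np.cos(p[2]),np.sin(p[2]); return np.c_[p[0]+c*m[:,0]-s*m[:,1],p[1]+s*m[:,0]+c*m[:,1],p[3]+m[:,2]]
def res(p,which):
    r=[]
    if 'w' in which: r.append(proj(P(p,m),*W)-w[:6])
    if 't' in which: r.append(proj(P(p,m),*T)-t[[1,0,3,2,5,4]] if 0 else proj(P(p,m*[-1,1,1]),*T)-t)
    return np.vstack(r).ravel()
E
python3 - <<'E'
from fit import *
for k in ('w','t','wt'):
    f=least_squares(res,[.531,-.156,.306,0],args=(k,),loss='soft_l1'); print(k,f.x.round(4)); print(f.fun.round(1).reshape(-1,2).tolist())
E
```

```text
w [ 0.5302 -0.1537  0.2802 -0.0022]
[[-1.1, 0.2], [-0.3, 0.0], [0.2, 0.6], [0.1, -0.8], [0.7, -0.2], [0.2, 0.0]]
t [ 0.532  -0.1574  0.2631 -0.0056]
[[0.6, -0.3], [0.3, 0.6], [0.5, -0.2], [-0.3, 0.3], [-0.3, -0.2], [-1.1, -0.1]]
wt [ 0.5305 -0.1542  0.2784 -0.0024]
[[-1.5, 0.2], [-0.8, 0.3], [-0.3, 0.8], [-0.4, -0.8], [0.2, -0.2], [-0.3, 0.2], [-1.0, -0.1], [-1.3, 1.6], [-0.4, 0.8], [-1.2, 0.4], [-1.5, -0.2], [-2.3, 1.1]]
```

Run:
```python
from h import *
print(delta([.5303,-.1543,.09],np.pi/2+.28))
```

```text
(array([ 35.9, -65.9,  55.1]), array([ 0.0001, -0.0002,  0.0269]))
```

Request:
{"fn": "carry_out", "kwargs": {
  "deltas": "18 -33 20 0 0 0.0269 0;36 -66 40 0 0 0.0269 0;36 -66 55 0 0 0.0269 0;36 -66 55 0 0 0.0269 0;36 -66 55 0 0 0.0269 0;36 -66 55 0 0 0.0269 0"
}}

```text
time_s: 2.82
eef_pos: [0.5315, -0.1542, 0.0909]
eef_rot: [0.001, -0.14, 0.99, -0.0]
wrist_force: [-0.4, 0.5, 0.2]
opening: 1.0
grasp_force: 0.0
```

Run:
```python
from h import *
print(delta([.5303,-.1543,.031],np.pi/2+.28))
o=sensors.get_obs(); I=vision.camera("wrist"); np.savez("w2.npz",pos=o["eef_pos"],rot=o["eef_rot"])
cv2.imwrite("pics/w2.png",cv2.resize(I,(800,600),interpolation=cv2.INTER_CUBIC))
```

```text
(array([ 1.2,  0.3, 59.9]), array([-0.0012,  0.0013,  0.0007]))
```

View pics/w2.png

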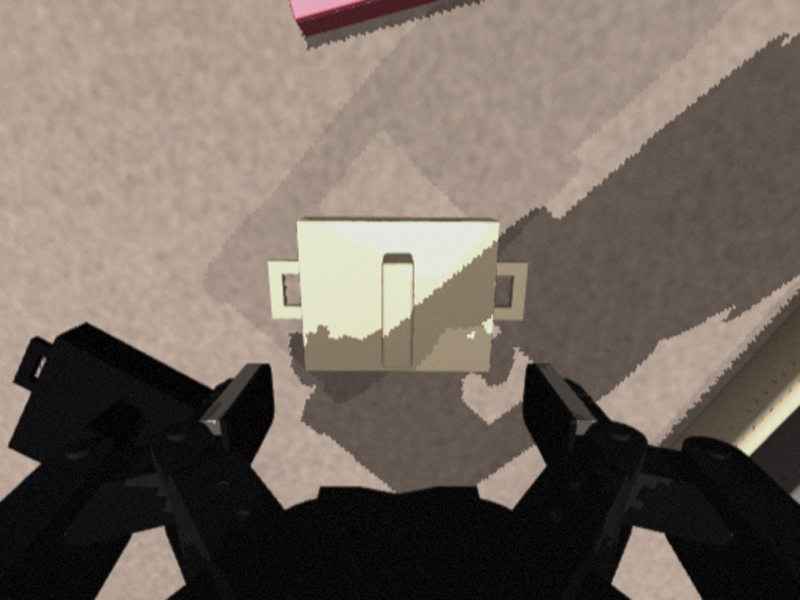

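The wrist view shows the rib centred at x=398 between the fingers (midline about 398). The cover's corners are at (298,220), (498,220), (491,370) and (306,370).

Run:
```python
import fit; from fit import *
d=np.load("w2.npz"); fit.W=model("wrist",dict(eef_pos=d["pos"],eef_rot=d["rot"]))
fit.w=np.array([(298,220),(498,220),(491,370),(306,370),(270,291),(526,291)])/(800/560)
f=least_squares(res,[.531,-.156,.306,0],args=('w',),loss='soft_l1'); print(f.x.round(4)); print(f.fun.round(1).reshape(-1,2).tolist())
print(delta([f.x[0],f.x[1],.031],np.pi/2+f.x[2]))
```

```text
[ 0.5293 -0.1536  0.2818 -0.0018]
[[-1.2, 0.4], [1.5, 0.3], [-0.3, 0.3], [0.1, 0.4], [1.0, -0.9], [-0.6, -1.1]]
(array([ 1.9,  1.4, 59.8]), array([-0.001 ,  0.0011, -0.0013]))
```

Request:
{"fn": "carry_out", "kwargs": {
  "deltas": "2 0.7 25 0 0 0 0;2 0.7 50 0 0 0 0;2 0.7 59 0 0 0 0;2 0.7 59 0 0 0 0;2 0.7 59 0 0 0 1;2 0.7 59 0 0 0 1;2 0.7 59 0 0 0 1;2 0.7 59 0 0 0 1;2 0.7 59 0 0 0 1;2 0.7 59 0 0 0 1;2 0.7 59 0 0 0 1;2 0.7 59 0 0 0 1"
}}

```text
time_s: 4.38
eef_pos: [0.5289, -0.1548, 0.0314]
eef_rot: [0.0, -0.139, 0.99, -0.0]
wrist_force: [-1.6, 1.1, 6.5]
opening: 0.143
grasp_force: 58.7
```

Request:
{"fn": "carry_out", "kwargs": {
  "deltas": "0 0 -5 0 0 0 1;0 0 -10 0 0 0 1;0 0 -30 0 0 0 1;0 0 -60 0 0 0 1;0 0 -100 0 0 0 1;0 0 -140 0 0 0 1;0 0 -180 0 0 0 1;0 0 -190 0 0 0 1;0 0 -190 0 0 0 1;0 0 -190 0 0 0 1"
}}

```text
time_s: 5.62
eef_pos: [0.5275, -0.1541, 0.2187]
eef_rot: [-0.001, -0.139, 0.99, 0.001]
wrist_force: [0.2, 0.7, -2.0]
opening: 0.142
grasp_force: 58.7
```

Run:
```python
from h import *
yaw=-.247;a=np.pi/2+yaw; tx=down(a).as_matrix()[:,0]
t=np.array([.558,.158,.22])-.12*tx; print(t,delta(t,a))
```

```text
[0.67435803 0.12866047 0.22      ] (array([-219.1,  231.4,   -1.3]), array([ 0.0018, -0.0032,  0.5262]))
```

Request:
{"fn": "carry_out", "kwargs": {
  "deltas": "-22 23 0 0 0 0.053 1;-44 46 0 0 0 0.105 1;-66 69 0 0 0 0.158 1;-88 92 0 0 0 0.21 1;-110 116 0 0 0 0.263 1;-132 139 0 0 0 0.316 1;-154 162 0 0 0 0.368 1;-176 185 0 0 0 0.421 1;-198 208 0 0 0 0.474 1;-219 231 0 0 0 0.526 1;-219 231 0 0 0 0.526 1;-219 231 0 0 0 0.526 1"
}}

```text
time_s: 7.12
eef_pos: [0.6745, 0.1273, 0.2189]
eef_rot: [-0.002, 0.123, 0.992, -0.0]
wrist_force: [0.7, -0.2, -2.7]
opening: 0.139
grasp_force: 58.7
```

Request:
{"fn": "carry_out", "kwargs": {
  "deltas": "0 0 0 0 0 0 1;0 0 0 0 0 0 1;0 0 0 0 0 0 1"
}}

```text
time_s: 7.5
eef_pos: [0.6754, 0.1272, 0.2211]
eef_rot: [0.0, 0.123, 0.992, 0.0]
wrist_force: [0.3, 0.1, -1.4]
opening: 0.137
grasp_force: 58.8
```

Run:
```python
from h import *
o=sensors.get_obs(); I=vision.camera("wrist"); np.savez("w3.npz",pos=o["eef_pos"],rot=o["eef_rot"]); print(o["time_s"],o["wrist_force"],o["dq"].round(3))
cv2.imwrite("pics/w3r.png",I); cv2.imwrite("pics/w3.png",cv2.resize(I,(800,600),interpolation=cv2.INTER_CUBIC))
```

```text
7.5 [ 0.31454101  0.1326754  -1.35559974] [ 0.005  0.001 -0.003  0.001  0.002  0.002]
```

View pics/w3.png

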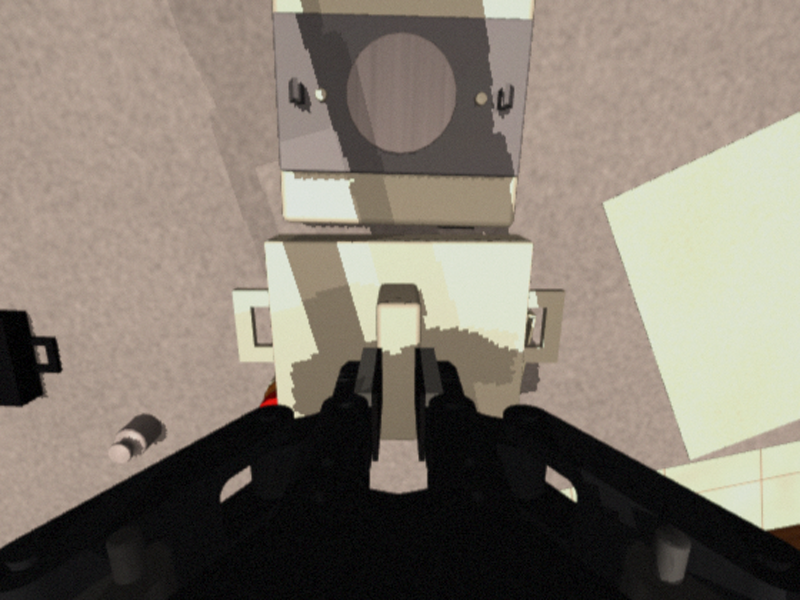

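The wrist view shows the deck corners at about (275,13), (532,18), (517,177) and (281,171). The pan centre is at (402,93) and the pins at (320,94) and (481,99). The held cover's back corners are at (268,241) and (530,241). Its ears span (233,290)–(241,361) and (564,290)–(557,362). I'll fit both.

Run:
```python
import fit; from fit import *
d=np.load("w3.npz"); o=dict(eef_pos=d["pos"],eef_rot=d["rot"]); W=model("wrist",o)
b=np.array([(275,13),(532,18),(517,177),(281,171),(320,94),(481,99),(402,93)])/(800/560)
# image right = tool +y = balance +y ; image up = tool +x = balance -x
mb=np.array([(-50,-86,0),(-50,86,0),(50,86,0),(50,-86,0),(0,-54,6),(0,54,6),(0,0,11)])/1e3
f=least_squares(lambda p:(proj(P(p,mb),*W)-b).ravel(),[.56,.16,-.25,.07],loss='soft_l1'); print("bal w",f.x.round(4)); print(f.fun.round(1).reshape(-1,2).tolist())
# top camera crop features
tp=np.array([(118.5,138),(267,183),(191,160),(97,128),(290,187)])/2.8+[120,150]
mt=np.array([(0,54,6),(0,-54,6),(0,0,11),(0,70.,22),(0,-70.,22)])/1e3
T_=model("top")
g=least_squares(lambda p:(proj(P([p[0],p[1],p[2],f.x[3]],mt),*T_)-tp).ravel(),[.56,.16,-.25],loss='soft_l1'); print("bal top",g.x.round(4),g.fun.round(1).reshape(-1,2).tolist())
w=np.array([(268,241),(530,241),(237,325.5),(560.5,326),(379,305),(419,305)])/(800/560)
mc=np.array([(-45,-56,26),(-45,56,26),(0,-79.7,4),(0,79.7,4),(-28,-8,58),(-28,8,58)])/1e3
h=least_squares(lambda p:(proj(P(p,mc),*W)-w).ravel(),[.675,.127,-.247,.19],loss='soft_l1'); print("cov",h.x.round(4)); print(h.fun.round(1).reshape(-1,2).tolist())
w_,x,y,z=d["rot"]; r=R.from_quat([x,y,z,w_]); print("tool in",d["pos"],"cover rel tool(mm)",r.inv().apply([h.x[0]-d["pos"][0],h.x[1]-d["pos"][1],h.x[3]-d["pos"][2]])*1e3)
ty=r.as_matrix()[:,1]; print("toolyaw",np.arctan2(ty[1],ty[0])-np.pi/2)
```

```text
bal w [ 0.5563  0.1604 -0.2698  0.0696]
[[-1.3, -0.4], [0.4, 0.8], [0.4, -0.8], [0.0, -0.5], [1.4, 0.3], [-0.4, -0.4], [-0.5, 1.4]]
bal top [ 0.5584  0.157  -0.2732] [[0.8, 0.1], [0.5, -0.0], [0.7, -0.1], [-1.8, 0.0], [-0.9, 0.1]]
cov [ 0.6769  0.128  -0.2484  0.1863]
[[-1.9, 0.9], [1.9, 1.1], [1.2, 0.4], [-1.3, 0.3], [-1.6, -1.4], [1.8, -1.4]]
tool in [0.67541187 0.12719335 0.22107715] cover rel tool(mm) [-1.20073084  1.10677159 34.72923577]
toolyaw -0.24731942787736405
```

Run:
```python
from h import *
print(delta([.555,.1592,.155],np.pi/2-.271))
```

```text
(array([124.6,   1.5,  66.1]), array([0.0001, 0.0003, 0.0238]))
```

Request:
{"fn": "carry_out", "kwargs": {
  "deltas": "20 0 0 0 0 0.01 1;40 0 0 0 0 0.024 1;60 1 0 0 0 0.024 1;80 1 0 0 0 0.024 1;100 1.5 10 0 0 0.024 1;115 1.5 30 0 0 0.024 1;124.6 1.5 50 0 0 0.024 1;124.6 1.5 66 0 0 0.024 1;124.6 1.5 66 0 0 0.024 1;124.6 1.5 66 0 0 0.024 1;124.6 1.5 66 0 0 0.024 1"
}}

```text
time_s: 8.93
eef_pos: [0.5559, 0.1595, 0.1559]
eef_rot: [0.001, 0.135, 0.991, 0.0]
wrist_force: [0.2, -0.2, -1.8]
opening: 0.139
grasp_force: 58.8
```

Run:
```python
from h import *
o=sensors.get_obs(); I=vision.camera("wrist"); np.savez("w4.npz",pos=o["eef_pos"],rot=o["eef_rot"]); print(o["time_s"],o["eef_pos"],o["wrist_force"])
C=I[150:350,140:420]; cv2.imwrite("pics/w4.png",cv2.resize(C,(784,560),interpolation=cv2.INTER_CUBIC))
cv2.imwrite("pics/s4.png",vision.camera("scene"))
```

```text
8.925 [0.55593896 0.15952243 0.15585059] [ 0.16349373 -0.16427257 -1.80511702]
```

View pics/w4.png

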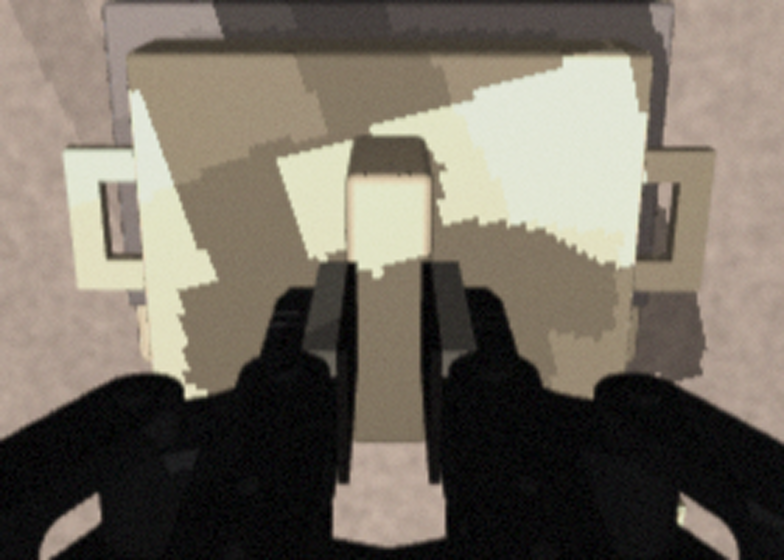

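The crop shows the cover (128–650) and its ears (65–714) centred at about 389. The deck's rear corners (107 and 670, row 3) are also centred at about 389, so y and yaw agree. I'll check x numerically and look at the scene crop.

Run:
```python
from fit import *
d=np.load("w4.npz"); W=model("wrist",dict(eef_pos=d["pos"],eef_rot=d["rot"]))
f=lambda a:np.array(a)/2.8+[140,150]
c=f([(128,50),(650,50),(68,218),(711,218),(348,175),(432,175)])
mc=np.array([(-45,-56,26),(-45,56,26),(0,-79.7,5),(0,79.7,5),(-28,-8,58),(-28,8,58)])/1e3
h=least_squares(lambda p:(proj(P(p,mc),*W)-c).ravel(),[.556,.16,-.27,.12],loss='soft_l1'); print("cov",h.x.round(4)); print(h.fun.round(1).reshape(-1,2).tolist())
q=f([(107,3),(670,3)])
for z in (.066,.07,.074):
    A,B=on_z(q[0],z,*W),on_z(q[1],z,*W); y=(B-A)/np.linalg.norm(B-A); x=np.array([y[1],-y[0],0]); print(z,"width",np.linalg.norm(B-A),"centre",(A+B)/2+.05*x,"yaw",np.arctan2(-y[0],y[1]))
I=cv2.imread("pics/s4.png"); S=model("scene"); print(proj(np.array([.556,.16,.1]),*S))
cv2.imwrite("pics/s4c.png",cv2.resize(I[150:300,260:450],(760,600),interpolation=cv2.INTER_CUBIC))
```

```text
cov [ 0.5564  0.1605 -0.2707  0.1229]
[[-1.3, 0.6], [1.7, 0.6], [1.1, 0.5], [-1.3, 0.4], [-1.0, -1.1], [0.9, -1.1]]
0.066 width 0.17286868962594118 centre [0.55813286 0.15987144 0.066     ] yaw -0.27078575416056466
0.07 width 0.17017497274146418 centre [0.55780828 0.15995649 0.07      ] yaw -0.27078575416056433
0.074 width 0.1674812558569871 centre [0.55748371 0.16004153 0.074     ] yaw -0.2707857541605641
[[353.70916053 220.06792777]]
```

View pics/s4c.png

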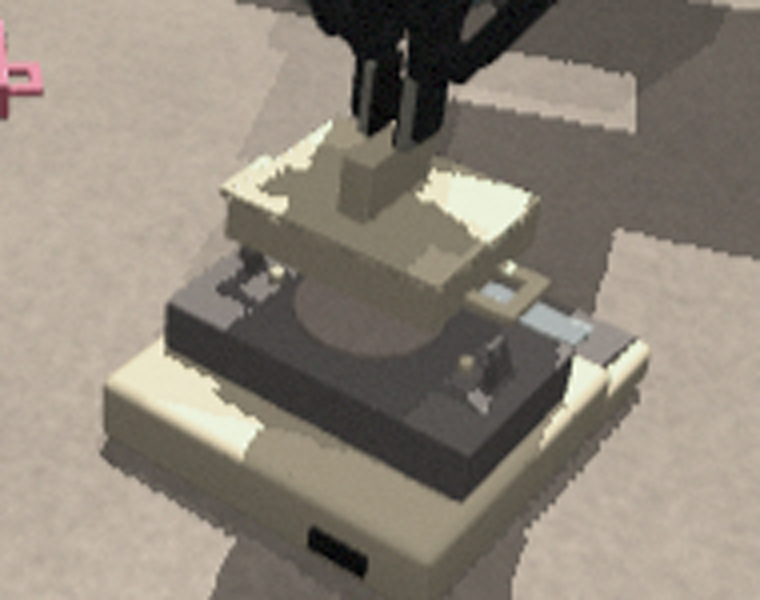

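The scene crop shows the cover level and centred above the deck, with each hook below its ear window. Cover and balance agree to about 1.5 mm. I'll start the descent.

Request:
{"fn": "carry_out", "kwargs": {
  "deltas": "-0.6 0 8 0 0 0 1;-0.6 0 16 0 0 0 1;-0.6 0 22 0 0 0 1;-0.6 0 27 0 0 0 1;-0.6 0 29 0 0 0 1;-0.6 0 29 0 0 0 1;-0.6 0 29 0 0 0 1"
}}

```text
time_s: 9.9
eef_pos: [0.5558, 0.1595, 0.1262]
eef_rot: [0.0, 0.135, 0.991, 0.0]
wrist_force: [0.2, 0.3, -0.6]
opening: 0.136
grasp_force: 58.8
```

Request:
{"fn": "carry_out", "kwargs": {
  "deltas": "0 0 1 0 0 0 1;0 0 2 0 0 0 1;0 0 3 0 0 0 1;0 0 4 0 0 0 1;0 0 5 0 0 0 1;0 0 5 0 0 0 1"
}}

```text
time_s: 10.65
eef_pos: [0.5556, 0.1595, 0.1209]
eef_rot: [0.0, 0.135, 0.991, 0.0]
wrist_force: [-0.0, -0.3, -0.3]
opening: 0.14
grasp_force: 59.0
```

Request:
{"fn": "carry_out", "kwargs": {
  "deltas": "0 0 1 0 0 0 1;0 0 2 0 0 0 1;0 0 3 0 0 0 1;0 0 4 0 0 0 1;0 0 4 0 0 0 1;0 0 4 0 0 0 1"
}}

```text
time_s: 11.4
eef_pos: [0.5557, 0.1595, 0.1171]
eef_rot: [0.0, 0.135, 0.991, 0.0]
wrist_force: [-0.3, -0.2, 3.3]
opening: 0.138
grasp_force: 59.9
```

Request:
{"fn": "carry_out", "kwargs": {
  "deltas": "0 0 1 0 0 0 1;0 0 2 0 0 0 1;0 0 3 0 0 0 1;0 0 3 0 0 0 1;0 0 3 0 0 0 1"
}}

```text
time_s: 12.02
eef_pos: [0.5551, 0.1594, 0.1133]
eef_rot: [-0.001, 0.135, 0.991, -0.0]
wrist_force: [0.9, 0.0, -2.2]
opening: 0.141
grasp_force: 58.8
```

Request:
{"fn": "carry_out", "kwargs": {
  "deltas": "0 0 1 0 0 0 1;0 0 2 0 0 0 1;0 0 3 0 0 0 1;0 0 3 0 0 0 1;0 0 3 0 0 0 1"
}}

```text
time_s: 12.65
eef_pos: [0.5555, 0.1594, 0.1108]
eef_rot: [-0.0, 0.135, 0.991, -0.0]
wrist_force: [1.1, -0.9, 0.4]
opening: 0.143
grasp_force: 59.1
```

Request:
{"fn": "carry_out", "kwargs": {
  "deltas": "0 0 1 0 0 0 1;0 0 2 0 0 0 1;0 0 2 0 0 0 1;0 0 2 0 0 0 1"
}}

```text
time_s: 13.15
eef_pos: [0.5551, 0.1594, 0.1083]
eef_rot: [-0.0, 0.135, 0.991, -0.0]
wrist_force: [0.3, 0.9, -3.8]
opening: 0.137
grasp_force: 58.6
```

Request:
{"fn": "carry_out", "kwargs": {
  "deltas": "0 0 1 0 0 0 1;0 0 2 0 0 0 1;0 0 2 0 0 0 1;0 0 2 0 0 0 1"
}}

```text
time_s: 13.65
eef_pos: [0.5556, 0.1595, 0.107]
eef_rot: [0.0, 0.135, 0.991, 0.0]
wrist_force: [-0.2, 0.2, -0.4]
opening: 0.136
grasp_force: 59.4
```

Request:
{"fn": "carry_out", "kwargs": {
  "deltas": "0 0 1 0 0 0 1;0 0 1 0 0 0 1;0 0 1 0 0 0 1;0 0 1 0 0 0 1"
}}

```text
time_s: 14.15
eef_pos: [0.5557, 0.1595, 0.1062]
eef_rot: [0.0, 0.135, 0.991, 0.0]
wrist_force: [-2.1, 0.2, 3.5]
opening: 0.14
grasp_force: 60.4
```

```bash
cat > av.py <<'E'
from h import *
F=[];G=[];Z=[]
for i in range(8):
    o=sensors.get_obs();F.append(o["wrist_force"]);G.append(o["grasp_force"]);Z.append(o["eef_pos"]);I=vision.camera("scene")
print(o["time_s"],"F",np.mean(F,0).round(2),"sd",np.std(F,0).round(1),"g",np.mean(G).round(2),"pos",np.mean(Z,0).round(4),"tq",o["torque"].round(2))
E
python3 - <<'E'
from av import *
cv2.imwrite("pics/s5c.png",cv2.resize(I[150:300,260:450],(760,600),interpolation=cv2.INTER_CUBIC))
E
```

```text
14.5 F [-2.08  0.04  4.85] sd [0.3 0.3 0.8] g 60.7 pos [0.5557 0.1595 0.1062] tq [-0.02  0.39 -0.04]
```

View pics/s5c.png

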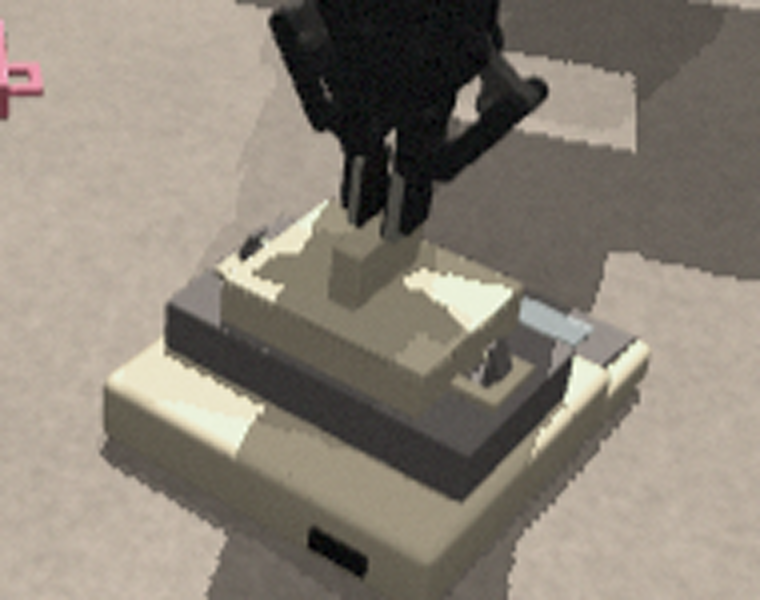

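The scene crop shows the right hook up through its window at about (495,360), and the cover a few mm above the deck. The push is about 6 N, as expected for the hooks.

Request:
{"fn": "carry_out", "kwargs": {
  "deltas": "0 0 1 0 0 0 1;0 0 1 0 0 0 1;0 0 1 0 0 0 1"
}}

```text
time_s: 14.92
eef_pos: [0.5558, 0.1595, 0.1061]
eef_rot: [0.0, 0.135, 0.991, 0.0]
wrist_force: [-5.0, -0.2, 11.5]
opening: 0.138
grasp_force: 62.4
```

```bash
python3 av.py
```

```text
15.275 F [-4.96 -0.67 11.37] sd [0.4 0.5 0.7] g 62.37 pos [0.5558 0.1595 0.1061] tq [-0.13  0.84  0.02]
```

Request:
{"fn": "carry_out", "kwargs": {
  "deltas": "0 0 1 0 0 0 1;0 0 1 0 0 0 1;0 0 1 0 0 0 1"
}}

```text
time_s: 15.7
eef_pos: [0.5558, 0.1595, 0.106]
eef_rot: [0.0, 0.135, 0.991, -0.0]
wrist_force: [-8.3, -1.4, 16.7]
opening: 0.14
grasp_force: 63.8
```

```bash
python3 av.py
```

```text
16.05 F [-8.3  -1.2  17.16] sd [0.6 0.3 0.5] g 63.81 pos [0.5558 0.1595 0.106 ] tq [-0.22  1.34 -0.03]
```

Request:
{"fn": "carry_out", "kwargs": {
  "deltas": "0 0 1 0 0 0 1;0 0 1 0 0 0 1;0 0 1 0 0 0 1"
}}

```text
time_s: 16.48
eef_pos: [0.5559, 0.1595, 0.1059]
eef_rot: [0.0, 0.135, 0.991, -0.0]
wrist_force: [-10.8, -3.1, 23.4]
opening: 0.139
grasp_force: 65.3
```

```bash
python3 av.py
```

```text
16.825 F [-11.04  -1.78  23.37] sd [0.4 0.7 0.7] g 65.34 pos [0.5559 0.1595 0.1059] tq [-0.3   1.87 -0.04]
```

Force now rises steeply with no travel, so the cover is either on the deck or jammed. I'll check with the last picture, a composite of both ears in the wrist view plus the scene.

Run:
```python
from h import *
o=sensors.get_obs(); I=vision.camera("wrist"); S=vision.camera("scene"); np.savez("w6.npz",pos=o["eef_pos"],rot=o["eef_rot"]); cv2.imwrite("pics/w6r.png",I)
f=lambda c,k:cv2.resize(c,None,fx=k,fy=k,interpolation=cv2.INTER_CUBIC)
a=f(I[185:260,145:245],4); b=f(I[185:260,310:410],4); c=f(S[185:260,305:405],4); d=f(I[140:290,130:430],4/3)
d=cv2.copyMakeBorder(d,0,300-d.shape[0],0,0,cv2.BORDER_CONSTANT)
cv2.imwrite("pics/w6.png",np.vstack([np.hstack([a,b]),np.hstack([c,d[:300,:400]])]))
```

```text
(no output)
```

View pics/w6.png

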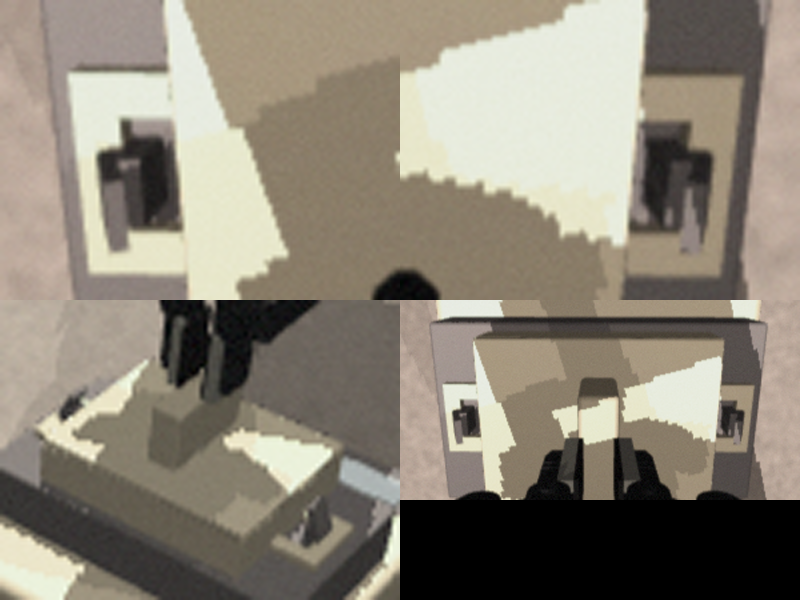

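The composite shows both barbs lying outward over their ear bars (left at about (110,160), right at about (695,160)), with the cover flat on the deck. I'll unload the push, open and retreat.

Request:
{"fn": "carry_out", "kwargs": {
  "deltas": "0 0 -1 0 0 0 1;0 0 -2 0 0 0 1;0 0 -2.5 0 0 0 1;0 0 -2.5 0 0 0 1;0 0 -2.5 0 0 0 0;0 0 -2.5 0 0 0 0;0 0 -2.5 0 0 0 0;0 0 -2.5 0 0 0 0;0 0 -2.5 0 0 0 0;0 0 -2.5 0 0 0 0;0 0 -2.5 0 0 0 0;0 0 -2.5 0 0 0 0"
}}

```text
time_s: 18.48
eef_pos: [0.5556, 0.1594, 0.1054]
eef_rot: [0.0, 0.135, 0.991, -0.0]
wrist_force: [0.7, 0.2, -0.1]
opening: 0.996
grasp_force: 0.0
```

Request:
{"fn": "carry_out", "kwargs": {
  "deltas": "0 0 -10 0 0 0 0;0 0 -25 0 0 0 0;0 0 -50 0 0 0 0;0 0 -80 0 0 0 0;0 0 -100 0 0 0 0;0 0 -100 0 0 0 0;0 0 -100 0 0 0 0"
}}

```text
time_s: 19.35
eef_pos: [0.5552, 0.1594, 0.2051]
eef_rot: [-0.0, 0.135, 0.991, -0.0]
wrist_force: [0.4, -0.2, 0.7]
opening: 0.997
grasp_force: 0.0
```

Run:
```python
from h import *
I=vision.camera("scene"); J=cv2.imread("pics/s5c.png")
# did the cover stay put (height) after release? compare with the pressed picture region
o=sensors.get_obs(); print(o["time_s"],o["eef_pos"],o["wrist_force"])
w=vision.camera("wrist"); cv2.imwrite("pics/w7r.png",w); cv2.imwrite("pics/s7r.png",I)
K=cv2.resize(I[150:300,260:450],(760,600),interpolation=cv2.INTER_CUBIC)
# cap + right ear patch, template match between pressed and released
t=J[260:420,215:330]; r=cv2.matchTemplate(K,t,cv2.TM_CCOEFF_NORMED); print(cv2.minMaxLoc(r)[1::2],"ref (215,260)")
t=J[330:420,440:540]; r=cv2.matchTemplate(K,t,cv2.TM_CCOEFF_NORMED); print(cv2.minMaxLoc(r)[1::2],"ref (440,330)")
```

```text
19.4 [0.55490357 0.15937252 0.20449688] [ 1.04165531  0.84532129 -0.35089955]
(0.8466590046882629, (262, 284)) ref (215,260)
(0.843342125415802, (440, 330)) ref (440,330)
```

Run:
```python
import cv2, numpy as np
a=cv2.imread("pics/w7r.png",0)
J=cv2.imread("pics/s5c.png",0); I=cv2.imread("pics/s7r.png",0); K=cv2.resize(I[150:300,260:450],(760,600),interpolation=cv2.INTER_CUBIC)
g=lambda x:cv2.magnitude(cv2.Sobel(x,cv2.CV_32F,1,0),cv2.Sobel(x,cv2.CV_32F,0,1))
J,K=g(J),g(K)
for n,(x,y,w,h) in dict(capfront=(210,300,200,110),leftcorner=(205,255,70,90),rightear=(430,330,120,90),rib=(320,235,70,80)).items():
    m=24; r=cv2.matchTemplate(K[y-m:y+h+m,x-m:x+w+m],J[y:y+h,x:x+w],cv2.TM_CCOEFF_NORMED); _,v,_,l=cv2.minMaxLoc(r); print(n,round(v,2),"shift px/4:",(l[0]-m)/4,(l[1]-m)/4)
```

```text
capfront 0.61 shift px/4: -5.75 -3.0
leftcorner 0.68 shift px/4: 0.0 0.0
rightear 0.67 shift px/4: 0.0 0.0
rib 0.37 shift px/4: 6.0 -2.75
```

```bash
python3 -c "
from bench import ctrl
print(ctrl.hand_in())"
```

```text
the job is handed in; nothing more can be done
None
```

The white cover is on the balance and released, and the job is handed in at about 19 s. The last close view showed both hooks sprung back over their ear bars. The push peaked at about 25 N on the hard deck, and the arm never went near the jar, dish or weight. I had no direct reading of the pins or hook angles, and the hand-in returned no verdict.

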